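# Lean the angle gauge on a broken test block to its set tab and hold it

## Task

Pick up the angle gauge by its grip and set the middle of its foot bar across the ridge of the broken concrete block, squarely and about half-way along the ridge. Rock it sideways on the ridge until its freely swinging pointer comes to rest on the set tab, and finish while still holding it there, foot touching the ridge and pointer still, so that a colleague can scribe the line along the foot. Do not tip the gauge over, and leave the bottle, the sieve and the mug where they are.

Things in the scene. Friction and masses are not known exactly. Their poses are not given: they have to be found in the camera images.
- gauge: Upright angle gauge, loose, 0.35 to 0.55 kg. Origin: centre of its foot's underside; z up, x out of the dial face (away from the robot at the start, +-0.5 rad), y along the foot. Aluminium foot bar 64 (x) by 170 (y) by 12 mm high; white dial plate above it, x -8 to 0 mm, 150 mm wide, 12 to 160 mm high; black grip block on top.
- grip (a point): Centre of the gauge's black grip block, at x -4, y 0, z 180 mm in the gauge's frame. The block is 18 mm thick (gauge x), 44 mm wide (y) and 44 mm high (z 158 to 202 mm): pinch it across its 18 mm thickness, from above.
- pointer (a joint): Angle (rad) of the dark pendulum pointer about the gauge's x axis, at a pivot 146 mm above the foot's underside. It hangs free and settles plumb within about 1 s: 0 when the gauge stands level, -a when the gauge is rolled by +a about its own x axis. Positive: its tip is towards the gauge's +y side.
- tab (a joint): Angle (rad) of the set tab, a dark broad arrowhead pointing up from the foot of the dial, measured as for the pointer, between 0.12 and 0.38. It is stiff and stays as set; nothing need touch it. The pointer is on it when the two joint values are equal.
- pointer_tip (a point): Tip of the pointer, 98 mm from the pivot, 7 mm in front of the dial face.
- tab_tip (a point): Point of the set tab, also 98 mm from the pivot; the pointer tip meets this point when the pointer is on the tab.
- block: Broken concrete test block, fixed to the bench, 130 mm (x) by 120 mm (y). Origin: centre of its underside, z up. A rough rounded ridge (radius 12 mm) runs along its x axis over its middle, top 60 mm above the bench, 1.5 mm lower towards its ends; the flanks fall away at 37 degrees on the +y side and 44 degrees on the -y side.
- ridge (a point): Top of the ridge at the middle of the block, 60 mm above the bench.
- wash_bottle: Bystander: white plastic bottle, 64 mm across, about 170 mm tall; origin at the centre of its underside.
- sieve: Bystander: round open steel sieve pan, 100 mm across, 45 mm high; origin at the centre of its underside.
- tin_mug: Bystander: metal mug, 70 mm across, 75 mm high, with a handle; origin at the centre of its underside.
Things that resemble listed ones, but are neither listed nor needed, are in the scene too. What is shaped like the gauge but orange or pink is not meant. Leave any green or yellow look-alike of the block alone.

How it is judged:
On the way, in this order (a step that is already met when the one before it is completed fails the run):
1. the gauge is held, lifted clear of the bench (height (world z) of gauge above 0.03 m and contact force between the fingers and gauge above 1 N), for 0.2 s.
2. the middle of its foot touches the ridge (contact force between gauge and block above 0.3 N and distance between gauge and ridge below 0.035 m), for 0.2 s.
At the end, for the whole second after the job is handed in: Gauge held (over 1 N) and still (under 20 mm/s); foot on the block (over 0.3 N), its middle within 35 mm of mid-ridge and over 45 mm up; dial within 0.3 rad of square to the ridge, under 0.25 rad forward or back; pointer tip within 8 mm of the tab's point, under 0.3 rad/s (all of step 2 and contact force between the fingers and gauge above 1 N and distance between pointer_tip and tab_tip below 0.008 m and velocity of joint pointer between -0.3 and 0.3 rad/s and linear speed of gauge below 0.02 m/s and height (world z) of gauge above 0.045 m and angle between gauge's own x axis and vertical between 1.32 and 1.82 rad and angle between the x axis of gauge and the x axis of block, either way round below 0.3 rad); the arm keeps its last pose, push and grip.
It fails at once if the gauge is tipped over (leaning more than 0.9 rad) (angle between gauge's own z axis and vertical above 0.9 rad).
It fails at once if the bottle, the sieve or the mug is moved by more than 30 mm (distance of any of wash_bottle, sieve, tin_mug from where it was at the start of the episode above 0.03 m).
It also fails if it takes over 51 s, if anything falls off the work surface, if the arm or the gripper's body presses on something with over 40 N, if the wrist force passes 120 N, or if a joint passes its speed limit or range.

## Robot

A 6-joint arm with a two-finger parallel gripper is mounted at the origin on the work surface. World frame = base frame: x ahead of the robot, y to its left, z up, the work surface at z = 0. Lengths are in m, angles in rad, forces in N, time in s.
With the tool pointing down it reaches from about 0.35 to 0.875 m from the base axis. Payload 15.5 kg.
Tool frame: the origin (TCP) lies midway between the tips of the shut fingers; the grasp point (between the pads) lies 19 mm behind it (r.grasp_offset is the distance from the TCP to the grasp point, in m); z points along the fingers, y is the line along which they close (so a half turn about z gives the same grasp; the last joint's range is limited). The gripper opens to 85 mm and grips with 20 to 120 N. Pads are 22 mm wide; open, the fingers measure 114 mm over their backs; the gripper's body (76 mm by 85 mm) begins 54 mm behind the grasp point. The pads swing forward as they close: fully open they stand 13 mm farther back than shut.
Start: joints at [-1.407, 0.494, 1.345, -0, 1.302, -0.096], TCP at [0.16, -0.604, 0.231] pointing down, gripper open.
Joint ranges: [-2.91, 2.91], [-0.82, 2.16], [0.22, 2.67], [-1.22, 4.37], [0.12, 2.79], [-3.08, 3.08]. Speed limits (rad/s): [1.89, 1.89, 2.57, 3.01, 3.01, 3.01].

## Interface

Orientations are given as a unit quaternion [x, y, z, w].
In Python, from rig import telemetry, get_image, camera_model, r gives the robot as it stands. The module is installed in compiled form; this text tells all that it offers.
- The arm moves only by the tool apply_moves, never from a script. Its argument "steps" is a list of rows, each a list of 3 entries, a list of its own where there are three numbers: the finger opening in mm, from 0 to 85.4, then the shift along the tool's x, y, z in mm, then the turn, a rotation vector about the tool's x, y, z in degrees. In form: [[fingers, [x, y, z], [rx, ry, rz]], ...]. A call has 1 to 12 rows; each row shifts and turns the commanded pose from where the row before left it, along the tool's axes as they then stand; what a row does not reach is not made up. A row lasts 1/12 s, in which the tool goes at most 41.7 mm and 7.16 degrees, less where a joint would pass 70% of its speed; a pose out of reach is approached as far as the arm can. A call is refused whole if a number of a shift passes 41.7 or a number of a turn 7.16, either way. A call with a gripper value outside its range is refused whole. The fingers move at their own pace and stop on an object; "force" is the grip in N (left out, the last holds). Time passes only in rows, so rows that do not move let the fingers close. It gives the time, the measured TCP pose, the force, the opening and the grip force at its end, in the units of the state.
- telemetry.get_state(): the state, without advancing time (a new reading comes with each control period).
- get_image(name): name is "side" or "top"; returns (picture, depth): 420x560x3 uint8, blue, green, red; 420x560 float32, m along the optical axis (not along the pixel's ray), 0 where there is no reading.
- camera_model(name): a dict with "camera_matrix" (3x3 intrinsics, pixels), "R" (3x3) and "t" (3): a world point X has camera coordinates R X + t. Camera axes: x right, y down, z forward; pixel columns grow to the right and rows downward; lengths in m; the calibration is good to about 2 mm. A picture is of the moment at which its call begins. camera_model takes no time and is no camera call.
- r.finish_job(): hands the job in; it is judged then, once.
The state is a dict: "time": time; "q": joint angles; "dq": joint speeds; "tau": joint torques, N m; "ee_pos": TCP position; "eef_rot": TCP orientation; "wrist_force": force on the tool from outside, world axes, zero at the start; "wrist_torque": the same for the moment, N m; "gripper_width": opening from 0.0 (shut) to 1.0 (fully open); "finger_force": force on a finger pad.
Only numpy, scipy, OpenCV 4.12 (cv2) and the standard library are available. Lean on these libraries where they do the work, as an engineer would, in place of code of your own. Each camera call takes 0.05 s, during which the arm holds its last target. There are 200 camera calls.

## Working session

There is one attempt and no reset: what is moved stays moved. The work goes in short steps, Python scripts to look and compute and a tool call to move; the robot and the scene stay as the last step left them, time stands still between calls to the robot, and variables do not carry over. Pictures are saved under pics/ and viewed, at most 10 in all, crops included, and the job is handed in when it is done.

Besides the shell and the picture viewer there is one more tool, called after "Request:" by a JSON object that holds its "fn" and its "kwargs", one argument or row to a line. apply_moves: Moves the arm, as the interface text tells. Its arguments: {"type":"object","properties":{"steps":{"type":"array"},"force":{"type":"number"}},"required":["steps"]}

```bash
mkdir -p pics
cat > h.py <<'E'
import numpy as np, cv2
from rig import telemetry, get_image, camera_model, r
def snap(n,tag):
    im,d=get_image(n); cv2.imwrite(f'pics/{tag}.png',im); np.save(f'pics/{tag}.npy',d); return im,d
def world(n,u,v,d):
    m=camera_model(n);K=np.array(m['camera_matrix']);p=np.linalg.inv(K)@[u,v,1]*d
    return np.array(m['R']).T@(p-np.array(m['t']))
def cloud(n,d):
    m=camera_model(n);K=np.array(m['camera_matrix']);v,u=np.indices(d.shape)
    p=np.stack([(u-K[0,2])/K[0,0]*d,(v-K[1,2])/K[1,1]*d,d],-1)
    return (p-np.array(m['t']))@np.array(m['R'])
E
python3 - <<'E'
from h import *
for n in('side','top'):
    snap(n,n+'0');m=camera_model(n);print(n,m['camera_matrix'],-np.array(m['R']).T@np.array(m['t']),m['R'])
s=telemetry.get_state();print(s);print(r.grasp_offset)
E
```

```text
side [[423.92569929   0.         275.87358179]
 [  0.         423.92569929 202.69667991]
 [  0.           0.           1.        ]] [-0.05688305  0.91280032  0.82750521] [[-0.84157253 -0.54014256 -0.00130297]
 [-0.28809282  0.45090272 -0.84480132]
 [ 0.45690066 -0.7105862  -0.53507853]]
top [[513.75991381   0.         276.24471681]
 [  0.         513.75991381 204.45767183]
 [  0.           0.           1.        ]] [ 0.42354649 -0.02625839  1.73347256] [[ 8.83033551e-04 -9.99776412e-01 -2.11269039e-02]
 [-9.97197674e-01  7.00069085e-04 -7.48084799e-02]
 [ 7.48065439e-02  2.11337578e-02 -9.96974095e-01]]
{'time': 0.1, 'q': array([-1.40748576e+00,  4.94121700e-01,  1.34605271e+00,  1.28117869e-05,
        1.30252820e+00, -9.55185883e-02]), 'dq': array([ 0.00113727,  0.0001281 , -0.00255769, -0.00077583, -0.00094628,
       -0.00092508]), 'tau': array([-1.59206065e-04, -8.83594036e+01, -3.84561503e+01, -1.71233851e-04,
        5.30437523e-03, -1.47894603e-07]), 'ee_pos': array([ 0.15991097, -0.60386111,  0.23076506]), 'eef_rot': array([ 9.91637682e-01,  1.29051929e-01, -1.26357339e-05, -5.54870915e-04]), 'wrist_force': array([-0.06647693,  0.19174638, -0.47338468]), 'wrist_torque': array([-0.00351736, -0.03924878, -0.016348  ]), 'finger_force': 0.0, 'gripper_width': 0.9968262697349922}
0.0187
```

View pics/side0.png

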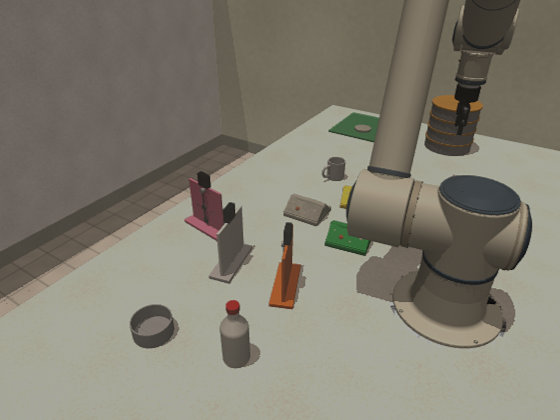

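View pics/top0.png

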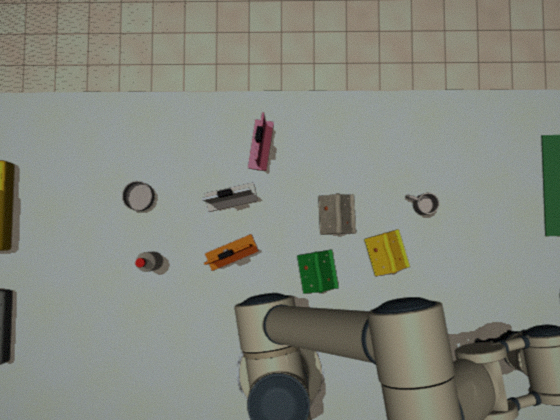

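The white gauge is at top (232,195) and side (232,245). The grey block is at top (337,214). The pink and orange gauges and the green and yellow blocks are decoys. The dial faces away from the side camera. Next I'll measure the gauge and block from the point clouds.

Run:
```python
from h import *
im=cv2.imread('pics/top0.png');d=np.load('pics/top0.npy');P=cloud('top',d)
def box(u0,u1,v0,v1,zlo,zhi):
    s=P[v0:v1,u0:u1].reshape(-1,3);c=im[v0:v1,u0:u1].reshape(-1,3);k=(s[:,2]>zlo)&(s[:,2]<zhi);return s[k],c[k]
def rect(s):
    (c,wh,a)=cv2.minAreaRect(s[:,:2].astype(np.float32));return np.round(c,4),np.round(wh,4),a
print('table',np.median(P[100:130,300:400,2]))
for nm,z in(('grip',(.175,.23)),('plate',(.1,.23)),('foot',(.005,.03))):
    s,c=box(195,268,170,222,*z);print(nm,len(s),rect(s),s.mean(0),np.percentile(s[:,2],[5,50,95]))
s,c=box(310,362,185,242,.008,.1);print('block',len(s),rect(s),s.mean(0),s[:,2].max())
t=s[s[:,2]>.053];print('ridge',t.mean(0),cv2.fitLine(t[:,:2].astype(np.float32),cv2.DIST_L2,0,.01,.01).ravel(),len(t))
a=cv2.resize(im[165:245,190:370],None,fx=4.4,fy=4.4,interpolation=cv2.INTER_CUBIC)
b=cv2.imread('pics/side0.png')[160:290,180:350];b=cv2.resize(b,None,fx=1.8,fy=1.8)
o=np.zeros((600,800,3),np.uint8);o[:a.shape[0],:a.shape[1]]=a;o[356:356+b.shape[0],:b.shape[1]]=b
cv2.imwrite('pics/c1.png',o)
```

```text
table 0.0005872920157676117
grip 105 (array([0.5759, 0.1631]), array([0.0196, 0.0438]), 12.24530029296875) [0.5747345  0.16222848 0.19941286] [0.18005701 0.20087384 0.20797415]
plate 287 (array([0.5787, 0.1642]), array([0.0251, 0.1507]), 14.18144702911377) [0.57417117 0.16222843 0.16429822] [0.10654305 0.16132987 0.20573151]
foot 878 (array([0.584 , 0.1639]), array([0.2453, 0.1735]), 89.97420501708984) [0.57763871 0.15654768 0.01065457] [0.0053297  0.00964019 0.01875885]
block 1455 (array([ 0.5244, -0.1902]), array([0.188 , 0.1674]), 0.040768787264823914) [ 0.52026161 -0.19006077  0.03659451] 0.07361750837036982
ridge [ 0.51949511 -0.1910024   0.058615  ] [ 0.99911946  0.04195601  0.5194951  -0.1910024 ] 274
```

View pics/c1.png

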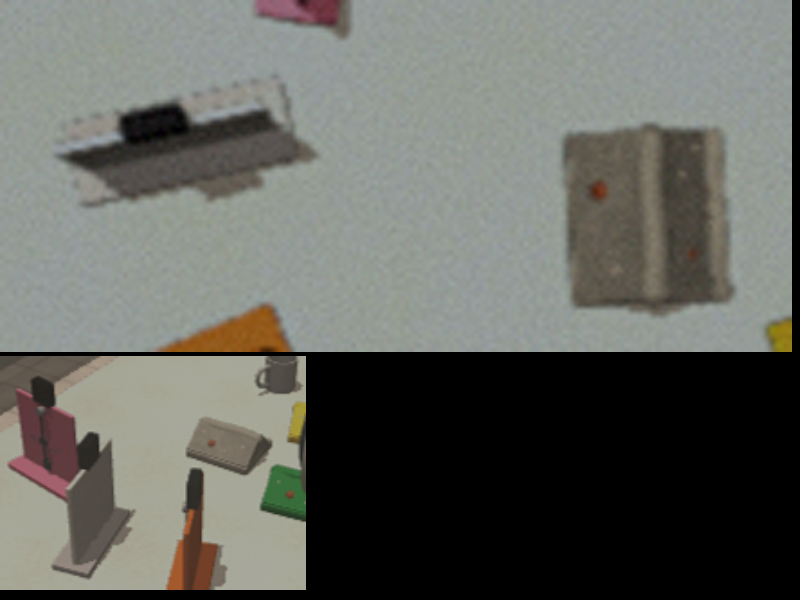

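The gauge's grip is at about (0.575, 0.1625) with yaw of about 13.5°. The ridge is at (0.52, -0.191), about 2.4° off world x. I'll move over the grip first.

Request:
{"fn": "apply_moves", "kwargs": {
  "steps": [
    [85, [24.9, -26.5, -3], [0, 0, 0]],
    [85, [24.9, -26.5, -3], [0, 0, 0]],
    [85, [24.9, -26.5, -3], [0, 0, 0]],
    [85, [24.9, -26.5, -3], [0, 0, 0]],
    [85, [24.9, -26.5, -3], [0, 0, 0]],
    [85, [24.9, -26.5, -3], [0, 0, 0]],
    [85, [24.9, -26.5, -3], [0, 0, 0]],
    [85, [24.9, -26.5, -3], [0, 0, 0]],
    [85, [24.9, -26.5, -3], [0, 0, 0]],
    [85, [24.9, -26.5, -3], [0, 0, 0]],
    [85, [24.9, -26.5, -3], [0, 0, 0]],
    [85, [24.9, -26.5, -3], [0, 0, 0]]
  ]
}}

```text
time: 1.1
ee_pos: [0.3677, -0.2186, 0.2674]
eef_rot: [0.992, 0.129, -0.0, -0.0]
wrist_force: [0.8, -1.0, -0.4]
gripper_width: 0.994
finger_force: 0.0
```

Request:
{"fn": "apply_moves", "kwargs": {
  "steps": [
    [85, [24.9, -26.5, -3], [0, 0, 0]],
    [85, [24.9, -26.5, -3], [0, 0, 0]],
    [85, [24.9, -26.5, -3], [0, 0, 0]],
    [85, [24.9, -26.5, -3], [0, 0, 0]],
    [85, [24.9, -26.5, -3], [0, 0, 0]],
    [85, [24.9, -26.5, -3], [0, 0, 0]],
    [85, [24.9, -26.5, -3], [0, 0, 0]],
    [85, [24.9, -26.5, -3], [0, 0, 0]],
    [85, [24.9, -26.5, -3], [0, 0, 0]],
    [85, [24.9, -26.5, -3], [0, 0, 0]],
    [85, [24.9, -26.5, -3], [0, 0, 0]],
    [85, [24.9, -26.5, -3], [0, 0, 0]]
  ]
}}

```text
time: 2.1
ee_pos: [0.5752, 0.1654, 0.3032]
eef_rot: [0.992, 0.129, -0.0, 0.0]
wrist_force: [1.5, -0.6, 0.5]
gripper_width: 0.995
finger_force: 0.0
```

Request:
{"fn": "apply_moves", "kwargs": {
  "steps": [
    [85, [0, 0, 0], [0, 0, -6.8]],
    [85, [0, 0, 0], [0, 0, -6.8]],
    [85, [0, 0, 0], [0, 0, -6.8]],
    [85, [0, 0, 0], [0, 0, -6.8]],
    [85, [0, 0, 0], [0, 0, -6.8]],
    [85, [0, 0, 0], [0, 0, -6.8]],
    [85, [0, 0, 0], [0, 0, -6.8]],
    [85, [0, 0, 0], [0, 0, -6.8]],
    [85, [0, 0, 0], [0, 0, -6.8]],
    [85, [0, 0, 0], [0, 0, -6.8]],
    [85, [0, 0, 0], [0, 0, -6.8]],
    [85, [0, 0, 0], [0, 0, -6.8]]
  ]
}}

```text
time: 3.1
ee_pos: [0.5747, 0.1635, 0.3029]
eef_rot: [0.664, 0.748, -0.0, -0.0]
wrist_force: [-0.3, -0.7, 0.9]
gripper_width: 0.997
finger_force: 0.0
```

```bash
cat >> h.py <<'E'
from scipy.spatial.transform import Rotation as Ro
def to_tool(target):
    s=telemetry.get_state();R=Ro.from_quat(s['eef_rot']).as_matrix();return R.T@(np.array(target)-s['ee_pos'])*1000
def st():
    s=telemetry.get_state();R=Ro.from_quat(s['eef_rot']).as_matrix()
    print('t',s['time'],'p',s['ee_pos'].round(4),'ydir',np.degrees(np.arctan2(R[1,1],R[0,1])).round(2),'z',R[:,2].round(3),'F',s['wrist_force'].round(2),'ff',round(s['finger_force'],2),'w',round(s['gripper_width'],3),'q',s['q'].round(2));return s,R
E
python3 - <<'E'
from h import *
s,R=st();print(to_tool([.575,.1625,.161]))
im=cv2.imread('pics/top0.png').astype(int);P=cloud('top',np.load('pics/top0.npy'))
m=np.zeros(im.shape[:2],bool);m[170:222,195:268]=1
k=m&(im.max(2)<70)&(P[...,2]>.185)&(P[...,2]<.215);q=P[k];print(len(q),np.median(q,0),(q.min(0)+q.max(0))/2,cv2.minAreaRect(q[:,:2].astype(np.float32)))
k=m&(P[...,2]>.15)&(P[...,2]<.17)&(im.max(2)>70);q=P[k];print(len(q),np.median(q,0),cv2.minAreaRect(q[:,:2].astype(np.float32)),cv2.fitLine(q[:,:2].astype(np.float32),cv2.DIST_HUBER,0,.01,.01).ravel())
E
```

```text
t 3.1 p [0.5747 0.1635 0.3029] ydir 6.76 z [-0.001 -0.    -1.   ] F [-0.26 -0.69  0.92] ff 0.0 w 0.997 q [0.18 0.4  1.31 0.   1.44 0.06]
[ -1.0555645    0.29643295 141.94223735]
94 [0.57476384 0.16261484 0.20140589] [0.57473106 0.1625332  0.19879884] ((0.5751708149909973, 0.16272607445716858), (0.019091101363301277, 0.04387602582573891), 7.180932998657227)
92 [0.57995968 0.14216078 0.15932067] ((0.5760595202445984, 0.1642763763666153), (0.010263264179229736, 0.14930640161037445), 12.199980735778809) [ 0.21214873 -0.9772374   0.57758     0.15360358]
```

Request:
{"fn": "apply_moves", "kwargs": {
  "steps": [
    [85, [-1, 0, 10], [0, 0, -5.5]],
    [85, [0, 0, 30], [0, 0, 0]],
    [85, [0, 0, 30], [0, 0, 0]],
    [85, [0, 0, 30], [0, 0, 0]],
    [85, [0, 0, 25], [0, 0, 0]],
    [85, [0, 0, 15], [0, 0, 0]],
    [85, [0, 0, 0], [0, 0, 0]],
    [20, [0, 0, 0], [0, 0, 0]],
    [5, [0, 0, 0], [0, 0, 0]],
    [0, [0, 0, 0], [0, 0, 0]],
    [0, [0, 0, 0], [0, 0, 0]],
    [0, [0, 0, 0], [0, 0, 0]]
  ],
  "force": 60
}}

```text
time: 4.1
ee_pos: [0.5754, 0.1626, 0.1642]
eef_rot: [0.63, 0.777, 0.001, 0.0]
wrist_force: [0.3, -0.8, -0.3]
gripper_width: 0.293
finger_force: 0.0
```

Request:
{"fn": "apply_moves", "kwargs": {
  "steps": [
    [0, [0, 0, 0], [0, 0, 0]],
    [0, [0, 0, 0], [0, 0, 0]],
    [0, [0, 0, -5], [0, 0, 0]],
    [0, [0, 0, -15], [0, 0, 0]],
    [0, [0, 0, -25], [0, 0, 0]],
    [0, [0, 0, -25], [0, 0, 0]],
    [0, [0, 0, -25], [0, 0, 0]],
    [0, [0, 0, -25], [0, 0, 0]],
    [0, [0, 0, -25], [0, 0, 0]],
    [0, [0, 0, -25], [0, 0, 0]],
    [0, [0, 0, -20], [0, 0, 0]],
    [0, [0, 0, -10], [0, 0, 0]]
  ]
}}

```text
time: 5.1
ee_pos: [0.5752, 0.1626, 0.3659]
eef_rot: [0.63, 0.777, 0.001, 0.001]
wrist_force: [0.5, 0.0, -4.7]
gripper_width: 0.199
finger_force: 59.2
```

Run:
```python
from h import *
s,R=st()
# target: in front of side camera, dial facing it
p=np.array([.32,.5]);c=np.array([-.057,.913]);print('yaw to cam',np.degrees(np.arctan2(*(c-p)[::-1])));print(to_tool([.32,.5,.45]))
```

```text
t 5.1 p [0.5752 0.1626 0.3659] ydir 11.93 z [ 0.002  0.    -1.   ] F [ 0.52  0.03 -4.73] ff 59.22 w 0.199 q [ 0.18  0.36  1.21  0.    1.58 -0.03]
yaw to cam 132.39085812601866
[ 382.81519098 -179.7159027   -84.54193273]
```

Request:
{"fn": "apply_moves", "kwargs": {
  "steps": [
    [0, [15, -7, -20], [0, 0, 0]],
    [0, [32, -15, -20], [0, 0, 0]],
    [0, [32, -15, -20], [0, 0, 0]],
    [0, [34, -16, -10], [0, 0, 0]],
    [0, [34, -16, -10], [0, 0, 0]],
    [0, [34, -16, 0], [0, 0, 0]],
    [0, [34, -16, 0], [0, 0, 0]],
    [0, [34, -16, 0], [0, 0, 0]],
    [0, [34, -16, 0], [0, 0, 0]],
    [0, [34, -16, 0], [0, 0, 0]],
    [0, [34, -16, 0], [0, 0, 0]],
    [0, [32, -15, 0], [0, 0, 0]]
  ]
}}

```text
time: 6.1
ee_pos: [0.3178, 0.5012, 0.4423]
eef_rot: [0.63, 0.777, -0.001, -0.0]
wrist_force: [0.6, 0.3, -5.4]
gripper_width: 0.203
finger_force: 59.4
```

Request:
{"fn": "apply_moves", "kwargs": {
  "steps": [
    [0, [0, 0, 0], [0, 0, -7]],
    [0, [0, 0, 0], [0, 0, -7]],
    [0, [0, 0, 0], [0, 0, -7]],
    [0, [0, 0, 0], [0, 0, -7]],
    [0, [0, 0, 0], [0, 0, -7]],
    [0, [0, 0, 0], [0, 0, -7]],
    [0, [0, 0, 0], [0, 0, -7]],
    [0, [0, 0, 0], [0, 0, -7]],
    [0, [0, 0, 0], [0, 0, -7]],
    [0, [0, 0, 0], [0, 0, -7]],
    [0, [0, 0, 0], [0, 0, -7]],
    [0, [0, 0, 0], [0, 0, -7]]
  ]
}}

```text
time: 7.1
ee_pos: [0.3195, 0.4998, 0.4422]
eef_rot: [-0.055, 0.999, -0.001, -0.001]
wrist_force: [1.0, -0.5, -5.0]
gripper_width: 0.201
finger_force: 59.7
```

Request:
{"fn": "apply_moves", "kwargs": {
  "steps": [
    [0, [0, 0, 0], [0, 0, -7]],
    [0, [0, 0, 0], [0, 0, -7]],
    [0, [0, 0, 0], [0, 0, -7]],
    [0, [0, 0, 0], [0, 0, -7]],
    [0, [0, 0, 0], [0, 0, -7]],
    [0, [0, 0, 0], [0, 0, 0]],
    [0, [0, 0, 0], [0, 0, 0]],
    [0, [0, 0, 0], [0, 0, 0]],
    [0, [0, 0, 0], [0, 0, 0]],
    [0, [0, 0, 0], [0, 0, 0]],
    [0, [0, 0, 0], [0, 0, 0]],
    [0, [0, 0, 0], [0, 0, 0]]
  ]
}}

```text
time: 8.1
ee_pos: [0.3197, 0.5001, 0.4433]
eef_rot: [-0.349, 0.937, -0.0, 0.0]
wrist_force: [0.3, -0.0, -5.1]
gripper_width: 0.202
finger_force: 59.7
```

Run:
```python
from h import *
s,R=st()
im,d=snap('side','side1')
m=camera_model('side');K=np.array(m['camera_matrix']);c=np.array(m['R'])@s['ee_pos']+m['t'];u,v,_=K@c/c[2];print(u,v,c[2])
x0=max(0,int(u)-75);y0=max(0,int(v)-30);print(x0,y0)
cv2.imwrite('pics/c2.png',cv2.resize(im[y0:y0+150,x0:x0+150],None,fx=4,fy=4,interpolation=cv2.INTER_CUBIC))
```

```text
t 8.1 p [0.3197 0.5001 0.4433] ydir 130.88 z [ 0.  0. -1.] F [ 0.29 -0.   -5.09] ff 59.67 w 0.202 q [ 0.9   0.33  1.06 -0.    1.76 -1.38]
216.7810460946349 221.65793001247076 0.6709191853640672
141 191
```

View pics/c2.png

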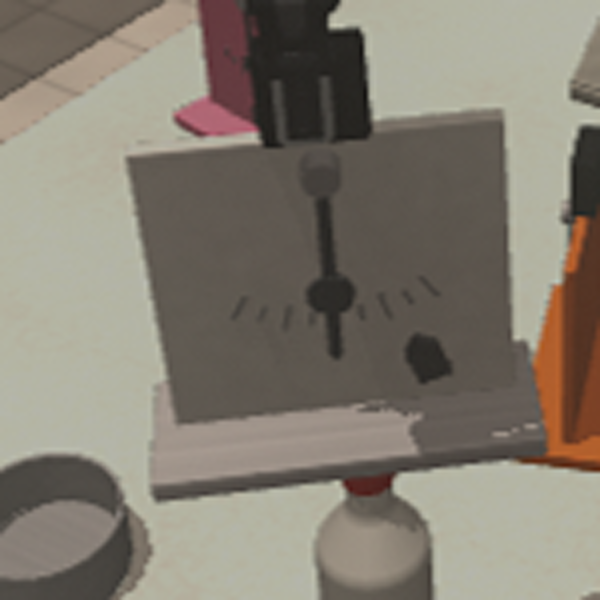

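The dial faces the camera. In crop c2 the pointer tip is at (337,358) and the tab's point is at (410,338), on the gauge's +y side. I'll fit the gauge pose and intersect the tab ray with its plane.

```bash
cat > fit.py <<'E'
from h import *
m=camera_model('side');K=np.array(m['camera_matrix']);Rc=np.array(m['R']);tc=np.array(m['t'])
def fit(obj,img):
    ok,rv,tv=cv2.solvePnP(np.float64(obj),np.float64(img),K,None)
    pr=cv2.projectPoints(np.float64(obj),rv,tv,K,None)[0].reshape(-1,2)
    Rg=Rc.T@cv2.Rodrigues(rv)[0];tg=Rc.T@(tv.ravel()-tc);return Rg,tg,pr-img
def ray(Rg,tg,uv,x=.007):  # hit plane gauge x -> gauge coords
    o=-Rc.T@tc;dv=Rc.T@np.linalg.inv(K)@[*uv,1];og=Rg.T@(o-tg);dg=Rg.T@dv;return og+dg*(x-og[0])/dg[0]
def ang(p):return np.arctan2(p[1],.146-p[2]),np.hypot(p[1],.146-p[2])
E
python3 - <<'E'
from fit import *
f=lambda a,b:np.array([141+(a+.5)/4-.5,191+(b+.5)/4-.5])
obj=np.array([[0,75,160],[0,-75,160],[0,-75,12],[32,-85,0],[32,85,0],[32,85,12],[32,-85,12]])/1e3
img=np.array([f(*p) for p in [(502,122),(130,158),(177,424),(155,498),(545,453),(545,437),(153,482)]])
Rg,tg,e=fit(obj,img);print(e.round(2).tolist(),tg,Rg.round(3).tolist())
# robot-based pose
s,R=st();Rr=np.column_stack([R[:,1],R[:,0],-R[:,2]]);Rr=np.column_stack([R[:,1],np.cross([0,0,1],R[:,1]),[0,0,1]])
gp=s['ee_pos']-R[:,2]*r.grasp_offset;tr=gp-Rr@[-.004,0,.180];print('robot pose',tr)
for A,t in((Rg,tg),(Rr,tr)):
  for n,p in(('pivot',(321,173)),('ptr',(337,358)),('tab',(410,338)),('tab2',(415,335))):
    q=ray(A,t,f(*p));print(n,(q*1e3).round(1),ang(q))
E
```

```text
[[0.31, 0.04], [-0.24, -0.05], [0.35, -0.01], [0.24, 0.48], [-0.15, 0.35], [-0.25, -0.46], [-0.24, -0.35]] [0.31922894 0.48945191 0.27122582] [[-0.653, -0.757, 0.004], [0.757, -0.653, 0.02], [-0.013, 0.016, 1.0]]
t 8.15 p [0.3197 0.5001 0.4433] ydir 130.89 z [-0. -0. -1.] F [ 0.29 -0.71 -5.55] ff 59.67 w 0.198 q [ 0.9   0.33  1.06  0.    1.76 -1.38]
robot pose [0.31710107 0.50310794 0.28197482]
pivot [  7.   -0.2 148.5] (np.float64(-3.0751440962851855), np.float64(0.0025083169122877853))
ptr [ 7.  -1.9 47.6] (np.float64(-0.019694791957275408), np.float64(0.09842845606817825))
tab [ 7.  30.3 54.6] (np.float64(0.32012454697587694), np.float64(0.09629091328775011))
tab2 [ 7.  32.6 56. ] (np.float64(0.3472404347842873), np.float64(0.0956843826900278))
pivot [  7.    4.9 144.8] (np.float64(1.337471560893198), np.float64(0.005038711860567917))
ptr [ 7.   4.8 46.8] (np.float64(0.048363936911991284), np.float64(0.09927544011728685))
tab [ 7.  36.3 54.1] (np.float64(0.37598650737795714), np.float64(0.09882502420972539))
tab2 [ 7.  38.5 55.5] (np.float64(0.4020146856505678), np.float64(0.0983499390845957))
```

The tab is at about 0.335 rad, or 19.2°. I'll carry the gauge over the block with the dial facing the side camera in the end.

Request:
{"fn": "apply_moves", "kwargs": {
  "steps": [
    [0, [8, -18, 0], [0, 0, 0]],
    [0, [14.5, -32, 0], [0, 0, 0]],
    [0, [14.5, -32, 0], [0, 0, 0]],
    [0, [14.5, -32, 0], [0, 0, 0]],
    [0, [14.5, -32, 0], [0, 0, 0]],
    [0, [14.5, -32, 0], [0, 0, 0]],
    [0, [14.5, -32, 0], [0, 0, 0]],
    [0, [14.5, -32, 0], [0, 0, 0]],
    [0, [14.5, -32, 0], [0, 0, 0]],
    [0, [14.5, -32, 0], [0, 0, 0]],
    [0, [14.5, -32, 0], [0, 0, 0]],
    [0, [14.5, -32, 0], [0, 0, 0]]
  ]
}}

```text
time: 9.15
ee_pos: [0.4356, 0.1091, 0.4436]
eef_rot: [-0.349, 0.937, -0.0, 0.0]
wrist_force: [1.1, 0.9, -5.1]
gripper_width: 0.203
finger_force: 60.4
```

Request:
{"fn": "apply_moves", "kwargs": {
  "steps": [
    [0, [14.5, -32, 0], [0, 0, 0]],
    [0, [14.5, -32, 0], [0, 0, 0]],
    [0, [14.5, -32, 0], [0, 0, 0]],
    [0, [14.5, -32, 0], [0, 0, 0]],
    [0, [14.5, -32, 0], [0, 0, 0]],
    [0, [14.5, -32, 0], [0, 0, 0]],
    [0, [14.5, -32, 0], [0, 0, 0]],
    [0, [14.5, -32, 0], [0, 0, 0]],
    [0, [14.5, -32, 0], [0, 0, 0]],
    [0, [0, 0, 0], [0, 0, 7]],
    [0, [0, 0, 0], [0, 0, 7]],
    [0, [0, 0, 0], [0, 0, 7]]
  ]
}}

```text
time: 10.15
ee_pos: [0.5257, -0.193, 0.443]
eef_rot: [-0.169, 0.986, 0.0, -0.0]
wrist_force: [0.5, 0.3, -5.1]
gripper_width: 0.205
finger_force: 61.0
```

Request:
{"fn": "apply_moves", "kwargs": {
  "steps": [
    [0, [0, 0, 0], [0, 0, 7]],
    [0, [0, 0, 0], [0, 0, 7]],
    [0, [0, 0, 0], [0, 0, 7]],
    [0, [0, 0, 0], [0, 0, 7]],
    [0, [0, 0, 0], [0, 0, 7]],
    [0, [0, 0, 0], [0, 0, 7]],
    [0, [0, 0, 0], [0, 0, 7]],
    [0, [0, 0, 0], [0, 0, 7]],
    [0, [0, 0, 0], [0, 0, 7]],
    [0, [0, 0, 0], [0, 0, 7]],
    [0, [0, 0, 0], [0, 0, 7]],
    [0, [0, 0, 0], [0, 0, 7]]
  ]
}}

```text
time: 11.15
ee_pos: [0.5256, -0.1922, 0.4434]
eef_rot: [0.533, 0.846, 0.0, 0.0]
wrist_force: [0.6, -0.1, -4.6]
gripper_width: 0.205
finger_force: 60.9
```

Request:
{"fn": "apply_moves", "kwargs": {
  "steps": [
    [0, [0, 0, 0], [0, 0, 7]],
    [0, [0, 0, 0], [0, 0, 7]],
    [0, [0, 0, 0], [0, 0, 7]],
    [0, [0, 0, 0], [0, 0, 7]],
    [0, [0, 0, 0], [0, 0, 7]],
    [0, [0, 0, 0], [0, 0, 7]],
    [0, [0, 0, 0], [0, 0, 7]],
    [0, [0, 0, 0], [0, 0, 7]],
    [0, [0, 0, 0], [0, 0, 7]],
    [0, [0, 0, 0], [0, 0, 7]],
    [0, [0, 0, 0], [0, 0, 7]],
    [0, [0, 0, 0], [0, 0, 7]]
  ]
}}

```text
time: 12.15
ee_pos: [0.5256, -0.1923, 0.4433]
eef_rot: [0.962, 0.272, -0.0, 0.0]
wrist_force: [-0.3, 0.1, -5.8]
gripper_width: 0.198
finger_force: 60.9
```

Request:
{"fn": "apply_moves", "kwargs": {
  "steps": [
    [0, [0, 0, 0], [0, 0, 7]],
    [0, [0, 0, 0], [0, 0, 7]],
    [0, [0, 0, 0], [0, 0, 7]],
    [0, [0, 0, 0], [0, 0, 7]],
    [0, [0, 0, 0], [0, 0, 7]],
    [0, [0, 0, 0], [0, 0, 7]],
    [0, [0, 0, 0], [0, 0, 7]],
    [0, [0, 0, 0], [0, 0, 7]],
    [0, [0, 0, 0], [0, 0, 7]],
    [0, [0, 0, 0], [0, 0, 7]],
    [0, [0, 0, 0], [0, 0, 7]],
    [0, [0, 0, 0], [0, 0, 7]]
  ]
}}

```text
time: 13.15
ee_pos: [0.5256, -0.1922, 0.4433]
eef_rot: [0.897, -0.442, 0.0, -0.0]
wrist_force: [0.1, -1.0, -6.1]
gripper_width: 0.2
finger_force: 60.9
```

Run:
```python
from h import *
s,R=st();print(to_tool([.524,-.191,.26]))
```

```text
t 13.15 p [ 0.5256 -0.1922  0.4433] ydir -142.44 z [ 0.  0. -1.] F [ 0.05 -1.   -6.14] ff 60.95 w 0.2 q [-0.46  0.27  1.14  0.    1.73  2.03]
[ -1.96443173   0.544308   183.33293389]
```

Request:
{"fn": "apply_moves", "kwargs": {
  "steps": [
    [0, [0, 0, 10], [0, 0, 7]],
    [0, [0, 0, 20], [0, 0, 7]],
    [0, [0, 0, 25], [0, 0, 7]],
    [0, [0, 0, 25], [0, 0, 7]],
    [0, [0, 0, 25], [0, 0, 7]],
    [0, [0, 0, 25], [0, 0, 0]],
    [0, [0, 0, 25], [0, 0, 0]],
    [0, [0, 0, 18], [0, 0, 0]],
    [0, [0, 0, 10], [0, 0, 0]],
    [0, [0, 0, 0], [0, 0, 0]],
    [0, [0, 0, 0], [0, 0, 0]]
  ]
}}

```text
time: 14.07
ee_pos: [0.5259, -0.1924, 0.2608]
eef_rot: [0.725, -0.689, 0.0, -0.0]
wrist_force: [0.8, 0.0, -4.1]
gripper_width: 0.206
finger_force: 60.9
```

Run:
```python
from h import *
s,R=st()
a,d=snap('side','side2');b,db=snap('top','top2')
P=cloud('top',db)
a=cv2.resize(a[120:270,220:400],None,fx=4,fy=4,interpolation=cv2.INTER_CUBIC)
cv2.imwrite('pics/c3.png',a[:600])
b=cv2.resize(b[160:260,280:410],None,fx=6,fy=6,interpolation=cv2.INTER_CUBIC);cv2.imwrite('pics/c4.png',b)
```

```text
t 14.0667 p [ 0.5259 -0.1924  0.2608] ydir -177.08 z [ 0. -0. -1.] F [ 0.78  0.04 -4.12] ff 60.92 w 0.206 q [-0.46  0.37  1.47  0.    1.3   2.63]
```

View pics/c3.png

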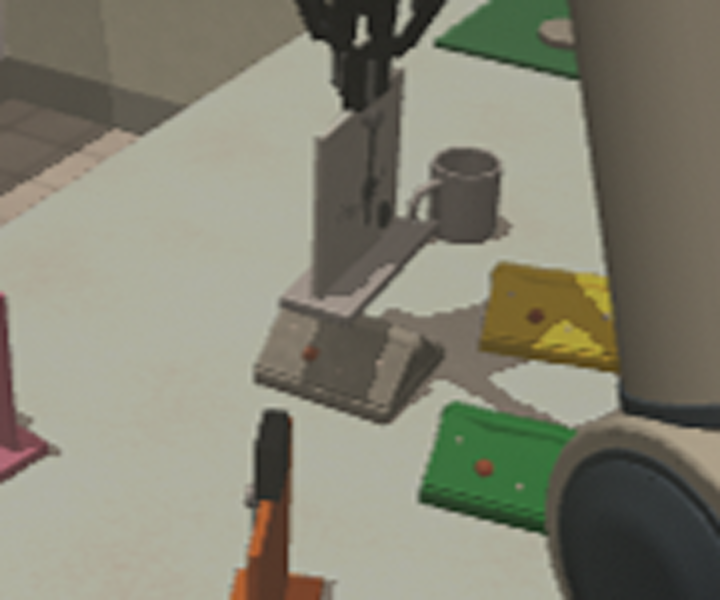

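View pics/c4.png

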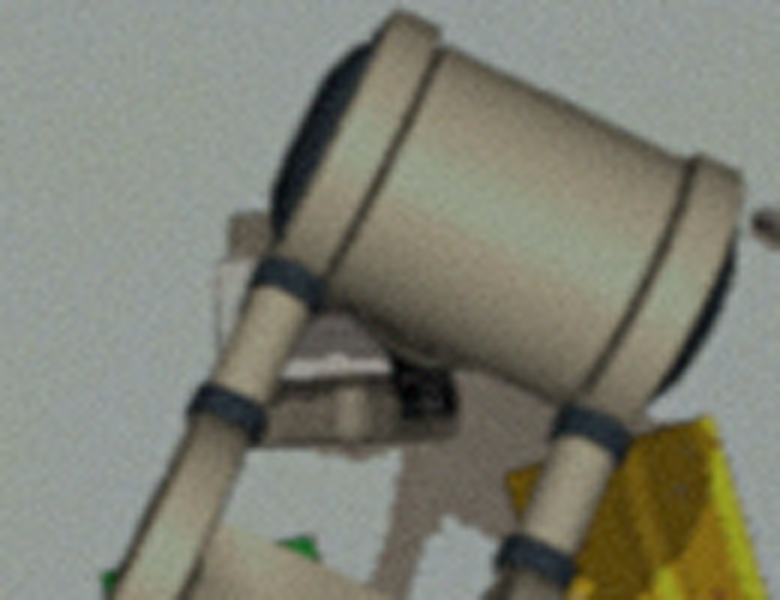

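The c3 crop shows the foot hovering over the ridge at about (360,300), with pointer and tab visible at (372,190) and (383,213). I'll lower it until it touches.

Request:
{"fn": "apply_moves", "kwargs": {
  "steps": [
    [0, [0, 1, 10], [0, 0, 0]],
    [0, [0, 1, 12], [0, 0, 0]],
    [0, [0, 0, 8], [0, 0, 0]],
    [0, [0, 0, 3], [0, 0, 0]],
    [0, [0, 0, 1], [0, 0, 0]],
    [0, [0, 0, 1], [0, 0, 0]],
    [0, [0, 0, 0], [0, 0, 0]],
    [0, [0, 0, 0], [0, 0, 0]]
  ]
}}

```text
time: 14.83
ee_pos: [0.5239, -0.1925, 0.2257]
eef_rot: [0.725, -0.689, 0.0, -0.0]
wrist_force: [-0.3, 0.5, -6.7]
gripper_width: 0.204
finger_force: 60.9
```

Request:
{"fn": "apply_moves", "kwargs": {
  "steps": [
    [0, [0, 0, 1], [0, 0, 0]],
    [0, [0, 0, 1], [0, 0, 0]],
    [0, [0, 0, 0], [0, 0, 0]],
    [0, [0, 0, 0], [0, 0, 0]]
  ]
}}

```text
time: 15.17
ee_pos: [0.5242, -0.1926, 0.2241]
eef_rot: [0.725, -0.689, 0.001, -0.0]
wrist_force: [-1.5, 0.4, 5.3]
gripper_width: 0.205
finger_force: 62.3
```

It's touching, at about 10 N. I'll tighten the grip, ease off slightly, and rock 19.2° in eight rows about the ridge axis.

Request:
{"fn": "apply_moves", "kwargs": {
  "steps": [
    [0, [0, 0, -0.5], [0, 0, 0]],
    [0, [0, 0, 0], [0, 0, 0]],
    [0, [7.2, 0, 0.15], [0, -2.4, 0]],
    [0, [7.2, 0, 0.15], [0, -2.4, 0]],
    [0, [7.2, 0, 0.15], [0, -2.4, 0]],
    [0, [7.2, 0, 0.15], [0, -2.4, 0]],
    [0, [0, 0, 0], [0, 0, 0]],
    [0, [0, 0, 0], [0, 0, 0]]
  ],
  "force": 100
}}

```text
time: 15.83
ee_pos: [0.5253, -0.2216, 0.2214]
eef_rot: [0.722, -0.687, -0.06, -0.058]
wrist_force: [1.0, 0.7, 1.2]
gripper_width: 0.198
finger_force: 98.4
```

Request:
{"fn": "apply_moves", "kwargs": {
  "steps": [
    [0, [7.2, 0, 0.15], [0, -2.4, 0]],
    [0, [7.2, 0, 0.15], [0, -2.4, 0]],
    [0, [7.2, 0, 0.15], [0, -2.4, 0]],
    [0, [7.2, 0, 0.15], [0, -2.4, 0]],
    [0, [0, 0, 0], [0, 0, 0]],
    [0, [0, 0, 0], [0, 0, 0]],
    [0, [0, 0, 0], [0, 0, 0]],
    [0, [0, 0, 0], [0, 0, 0]],
    [0, [0, 0, 0], [0, 0, 0]],
    [0, [0, 0, 0], [0, 0, 0]]
  ]
}}

```text
time: 16.67
ee_pos: [0.5265, -0.2483, 0.2143]
eef_rot: [0.715, -0.679, -0.121, -0.115]
wrist_force: [-0.0, 0.3, -3.9]
gripper_width: 0.196
finger_force: 97.8
```

Run:
```python
from h import *
s,R=st()
a,d=snap('side','side3')
print('roll',np.degrees(np.arcsin(-R[1,2]*-1)), 'foot mid est',s['ee_pos']+R[:,2]*.1645)
cv2.imwrite('pics/c5.png',cv2.resize(a[125:225,270:380],None,fx=6,fy=6,interpolation=cv2.INTER_CUBIC)[:600])
```

```text
t 16.6667 p [ 0.5265 -0.2483  0.2143] ydir -177.03 z [-0.017  0.328 -0.945] F [-0.01  0.26 -3.87] ff 97.8 w 0.196 q [-0.69  0.55  1.35  0.25  1.48  2.35]
roll 19.136310169796886 foot mid est [ 0.52369921 -0.1943698   0.05893835]
```

View pics/c5.png

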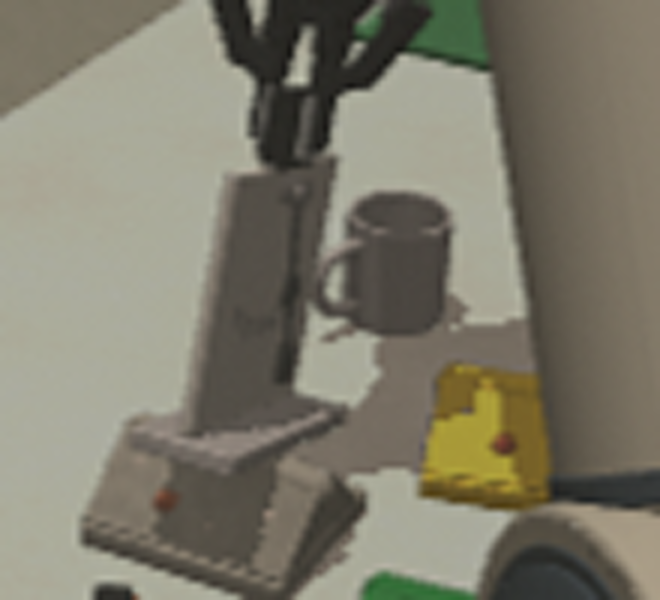

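The pointer lies over the tab at c5 (287,365) and the foot sits on the ridge. The contact force is small, so I'll press a little more and check for slip.

Request:
{"fn": "apply_moves", "kwargs": {
  "steps": [
    [0, [0, 0, 0.7], [0, 0, 0]],
    [0, [0, 0, 0.7], [0, 0, 0]],
    [0, [0, 0, 0], [0, 0, 0]],
    [0, [0, 0, 0], [0, 0, 0]],
    [0, [0, 0, 0], [0, 0, 0]],
    [0, [0, 0, 0], [0, 0, 0]],
    [0, [0, 0, 0], [0, 0, 0]],
    [0, [0, 0, 0], [0, 0, 0]],
    [0, [0, 0, 0], [0, 0, 0]],
    [0, [0, 0, 0], [0, 0, 0]]
  ]
}}

```text
time: 17.55
ee_pos: [0.5269, -0.2488, 0.2139]
eef_rot: [0.715, -0.679, -0.12, -0.115]
wrist_force: [0.0, -2.8, 10.7]
gripper_width: 0.197
finger_force: 99.7
```

Run:
```python
from fit import *
s,R=st();a,d=snap('side','side4')
Rg=np.column_stack([R[:,1],R[:,0],-R[:,2]]);print(np.linalg.det(Rg))
t=s['ee_pos']+R[:,2]*.1645-Rg@[-.004,0,0]
rv=cv2.Rodrigues(Rc@Rg)[0];tv=Rc@t+tc
o=lambda *p:np.float64(p)/1e3
pj=lambda q:cv2.projectPoints(np.float64(q),rv,tv,K,None)[0].reshape(-1,2)
A=.335;tip=lambda a:[7,98*np.sin(a),146-98*np.cos(a)]
pts=pj(o([0,75,160],[0,75,12],[0,-75,12],[0,-75,160],[32,85,0],[32,-85,0],[32,-85,12],[-32,-85,0],[7,0,146],tip(A),tip(A-.08),tip(A+.08)))
z=8;x0,y0=285,135
c=cv2.resize(a[y0:y0+75,x0-10:x0+70],None,fx=z,fy=z,interpolation=cv2.INTER_CUBIC)
q=((pts-[x0-10,y0]+.5)*z);print(q.round().tolist())
for p in q: cv2.circle(c,tuple(int(i) for i in p),2,(0,255,0),-1)
cv2.imwrite('pics/c6.png',c)
```

```text
t 17.55 p [ 0.5269 -0.2488  0.2139] ydir -177.08 z [-0.015  0.327 -0.945] F [ 1.000e-02 -2.830e+00  1.065e+01] ff 99.72 w 0.197 q [-0.69  0.55  1.35  0.25  1.48  2.35]
1.0000000000000004
[[410.0, 134.0], [346.0, 457.0], [207.0, 508.0], [273.0, 155.0], [415.0, 498.0], [261.0, 561.0], [267.0, 533.0], [122.0, 519.0], [353.0, 180.0], [341.0, 384.0], [334.0, 391.0], [349.0, 375.0]]
```

View pics/c6.png

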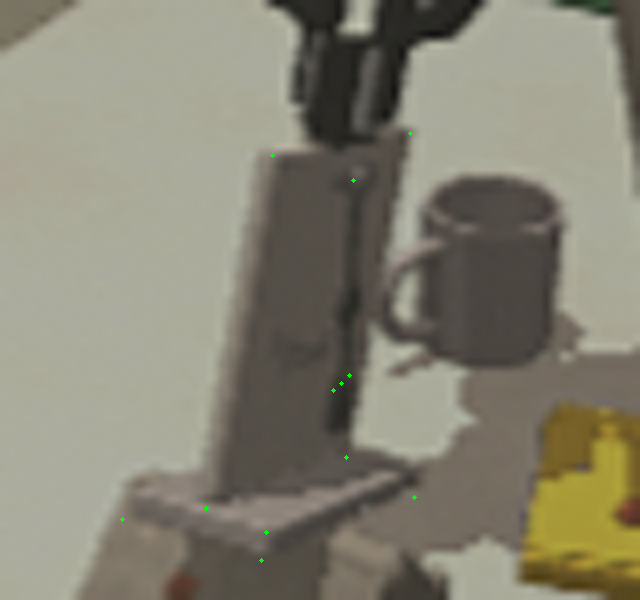

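Run:
```python
from h import *
s,R=st()
a=np.mean([get_image('side')[0].mean(2) for _ in range(6)],0)
c=cv2.resize(a[135:210,275:355],None,fx=8,fy=8,interpolation=cv2.INTER_CUBIC)
for v in range(190,445,10):
    L=int(353-(v-180)*.06);w=c[v,L-22:L+23];b=np.clip(np.percentile(w,70)-8-w,0,None);x=np.arange(L-22,L+23)
    print(v,round((b*x).sum()/max(b.sum(),1e-6),1),round(b.max(),1),b.astype(bool).sum())
st()
```

```text
t 17.6 p [ 0.5269 -0.2488  0.2139] ydir -177.08 z [-0.015  0.327 -0.945] F [-1.52 -2.93  9.3 ] ff 99.71 w 0.198 q [-0.69  0.55  1.35  0.25  1.48  2.35]
190 357.5 1.5 12
200 356.3 14.3 18
210 355.4 16.8 17
220 354.9 17.9 17
230 354.0 13.0 17
240 353.5 16.3 18
250 352.5 12.1 17
260 351.8 11.0 17
270 351.7 11.6 17
280 352.1 14.3 18
290 353.1 23.6 22
300 351.9 25.7 24
310 348.7 19.9 24
320 346.0 23.9 21
330 346.5 13.7 15
340 346.6 13.6 14
350 347.4 8.4 11
360 346.7 10.1 15
370 346.0 12.0 19
380 343.6 19.4 25
390 343.3 23.5 26
400 342.0 23.5 25
410 339.4 28.5 26
420 338.0 25.1 26
430 335.7 16.7 24
440 0.0 0.0 0
t 17.9 p [ 0.5269 -0.2488  0.2139] ydir -177.08 z [-0.015  0.327 -0.945] F [-0.03 -2.64  9.46] ff 99.71 w 0.198 q [-0.69  0.55  1.35  0.25  1.48  2.35]
```

The pointer and tab agree within about 0.035 rad, against a tolerance of 0.08. The gauge is held, still, and pressing on the ridge at about 14 N, so I'm handing in.

```bash
python3 -c "
from rig import r
print(r.finish_job())"
```

```text
the job is handed in; nothing more can be done
None
```

I handed the job in at about 18 s with the gauge held on mid-ridge, foot pressing on the block at about 14 N and tilted about 19°; by my measurements the pointer rests within about 0.035 rad of the tab (0.08 allowed), though no verdict came back.

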